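# Mesh the splined mixer head onto its leaning drive shaft and lock it

## Robot

A 7-joint arm with a two-finger parallel gripper is mounted at the origin on a cart in front of the work surface, level with it; the furniture and walls round the work are solid. World frame = base frame: x ahead of the robot, y to its left, z up, the work surface at z = 0. Lengths are in m, angles in rad, forces in N, time in s.
With the tool pointing down it reaches from about 0.425 to 0.925 m from the base axis. Payload 6.8 kg.
Tool frame: the origin (TCP) lies at the very end of the fingers, on their centre line; the grasp point (between the pads) lies 19 mm behind it (r.tcp_to_grasp is the distance from the TCP to the grasp point, in m); z points along the fingers, y is the line along which they close (so a half turn about z gives the same grasp; the last joint's range is limited). The gripper opens to 85 mm and grips with 20 to 120 N. Pads are 22 mm wide; open, the fingers measure 114 mm over their backs; the gripper's body (76 mm by 85 mm) begins 54 mm behind the grasp point. The pads swing forward as they close: fully open they stand 13 mm farther back than shut.
Start: joints at [1.096, 0.477, 0.022, 1.555, -0.011, 1.109, -0.083], TCP at [0.242, -0.63, 0.231] pointing down, gripper open.
Joint ranges: [-2.96, 2.96], [-0.34, 2.1], [-1.41, 1.46], [0.24, 2.44], [-1.37, 4.51], [0.17, 1.92], [-2.96, 2.96]. Speed limits (rad/s): [2.39, 2.39, 3.14, 3.14, 3.14, 3.14, 3.14].

## Interface

Orientations are given as a rotation vector (axis times angle).
In Python, from bench import r gives the robot as it stands.
- The arm moves only by the tool step_arm, never from a script. Its argument "moves" is a list of rows, each a list of 7 numbers: the shift along the tool's x, y, z in mm, then the turn, a rotation vector about the tool's x, y, z in rad, then the finger opening in mm, from 0 to 85.4. A call has 1 to 8 rows; each row is the pose to reach, as a shift and turn from the pose commanded when the call began, along the tool's axes at that moment; what a row does not reach only later rows make up. A row lasts 1/10 s, in which the tool goes at most 50 mm and 8.59 degrees, less where a joint would pass 70% of its speed; a pose out of reach is approached as far as the arm can. A call with a gripper value outside its range is refused whole. The fingers move at their own pace and stop on an object; "grip_force" is the grip in N (left out, the last holds). Time passes only in rows, so rows that repeat a pose let the fingers close. It gives the time, the measured TCP pose, the force, the opening and the grip force at its end, in the units of the state.
- r.get_obs(): the state, without advancing time (a new reading comes with each control period).
- r.grab_frame(name): name is "scene" or "top" or "wrist"; returns a dict with "image" (480x640x3 uint8, red, green, blue), "depth" (480x640 float32, m along the optical axis (not along the pixel's ray), 0 where there is no reading), "mtx" (3x3 intrinsics, pixels), "rvec" (rotation vector, rad) and "tvec" (3), from world to camera coordinates, as OpenCV has them. Camera axes: x right, y down, z forward; pixel columns grow to the right and rows downward; lengths in m; the calibration is good to about 2 mm. The wrist camera is an equidistant fisheye: a pixel r from the principal point sees the ray r / f radians off the axis. A picture is of the moment at which its call begins.
- r.hand_in(): hands the job in; it is judged then, once.
The state is a dict: "clock": time; "joints": joint angles; "qvel": joint speeds; "tau": joint torques, N m; "tcp_pos": TCP position; "orientation": TCP orientation; "contact_force": force on the tool from outside, world axes, zero at the start; "moment": the same for the moment, N m; "grip_width": finger opening in m; "gripper_force": force on a finger pad.
Only numpy, scipy, OpenCV 4.12 (cv2) and the standard library are available. Lean on these libraries where they do the work, as an engineer would, in place of code of your own. Each camera call takes 0.05 s, during which the arm holds its last target. There are 200 camera calls.

## Task

Fit the tube-mixer head onto the leaning splined shaft of the drive: push it on and rock it about the shaft until the teeth mesh and it sits fully home against the flange. Then let go of it and swing the lock lever all the way back, away from the front of the drive. Leave the jar, the bottle and the forceps where they stand.

Things in the scene. Friction and masses are not known exactly. Their poses are not given: they have to be found in the camera images.
- mixer_head: Loose tube-mixer head, 0.25 kg, 82 mm tall, standing upright. Origin: centre of its underside, at the bore's mouth; z up along the bore. Steel boss 52 mm across to 30 mm height; aluminium disc 90 mm across at 30 to 36 mm, eight short tube sockets under its rim; above it a grey flat-sided grip bar, 36 to 82 mm height, 40 mm long (x), 24 mm wide (y), gripped across y.
- head_bore (a point): Same point and axes as the mixer head: the mouth of its blind splined bore. Bore 30 mm deep, 29 mm across; six inward teeth every 60 degrees, the first on the +x axis, 3.8 mm wide, reaching in to 9.6 mm from the axis, from 2 mm inside the mouth to the bottom. A head tooth must face a gap of the shaft; any of the six positions fits, with about 7 degrees of play either way.
- drive_base: The drive, fixed: white plate 120 x 200 x 12 mm; origin: centre of its underside, z up; front is -x. Leaning motor and shaft on its -y half (seat at x 0, y -50, z 75 mm), lock lever on its +y half. Motor cheeks and gearbox reach 57 mm above the bench, the leaning motor can (70 mm across) 87 mm at its back edge.
- shaft_seat (a point): On the shaft's axis, in the upper face of its flange (56 mm across); axes fixed to the drive. z runs along the shaft, 30 degrees from vertical, leaning to the drive's front; y is the drive's y. The head is home when its origin is at this point with z axes agreeing: its boss lies on the flange. Unmeshed, tooth on tooth, it stops about 20 mm short.
- shaft_nose (a point): Free end of the shaft, on its axis, 29 mm from the flange; axes as shaft_seat. Six teeth every 60 degrees, 3.8 mm wide, 25 mm across the tips, from the flange up to 22 mm; core 16 mm across; then a tapered nose 7 mm long, 15 down to 8 mm across. The shaft's turn about its axis differs each time and is not given; it is stiff (0.2 N m) and stays put under light rubbing.
- lock_lever (a joint): Lock lever angle in rad: 0 leaning to the front of the drive, 1.0 (stop) leaning to the back; light, 1 N at the knob; stays where it is left.
- lock_lever_tip (a point): Centre of the lever's black ball knob, 26 mm across, on a steel rod 10 mm thick; 80 mm from the pivot. At 0 it is 38 mm in front of the pivot, at 1.0 it is 38 mm behind it, 104 mm above the bench both times (114 mm half way).
- lock_lever_pivot (a point): Pivot of the lock lever, fixed, 34 mm above the bench; the lever swings in the drive's x-z plane. In the drive's frame it lies at x 0, y +62 mm.
- jar: Specimen jar with screw lid, 62 mm across, 69 mm tall, standing; origin: centre of its underside. Bystander.
- bottle: Small reagent bottle with screw cap, 52 mm across, 89 mm tall, standing; origin: centre of its underside. Bystander.
- forceps_lying: Steel forceps lying flat, 12 x 131 x 9 mm, long along y; origin: centre of the underside. Bystander.
Things that resemble listed ones, but are neither listed nor needed, are in the scene too. What is shaped like the mixer_head but turquoise is not meant.

How it is judged:
By the outcome, as a careful person would: the job done as asked, in the order asked, and still so for the second after the job is handed in, with the robot touching nothing.
It also fails if it takes over 58 s, if anything falls off the work surface, if the arm or the gripper's body presses on something with over 40 N, if the wrist force passes 120 N, or if a joint passes its speed limit or range.

## Working session

There is one attempt and no reset: what is moved stays moved. The work goes in short steps, Python scripts to look and compute and a tool call to move; the robot and the scene stay as the last step left them, time stands still between calls to the robot, and variables do not carry over. Pictures are saved under pics/ and viewed, at most 10 in all, crops included, and the job is handed in when it is done.

Besides the shell and the picture viewer there is one more tool, called after ">>>" as name([rows], argument=value, ...), one row to a line, values as JSON. step_arm: Moves the arm, as the interface text tells. Its arguments: {"type":"object","properties":{"moves":{"type":"array","items":{"type":"array","items":{"type":"number"}}},"grip_force":{"type":"number"}},"required":["moves"]}

```bash
mkdir -p pics; ls; cat > h.py <<'E'
import numpy as np, cv2
from bench import r
from scipy.spatial.transform import Rotation as R
def grab(n):
    f=r.grab_frame(n); np.savez(f'{n}.npz',**f); return f
def load(n): return dict(np.load(f'{n}.npz'))
def pts(f):  # world point per pixel from depth
    d=f['depth'];K=f['mtx'];v,u=np.mgrid[:480,:640]
    c=np.stack([(u-K[0,2])/K[0,0]*d,(v-K[1,2])/K[1,1]*d,d],-1)
    M=R.from_rotvec(np.ravel(f['rvec'])).as_matrix()
    return (c-np.ravel(f['tvec']))@M
def save(n,im,s=1,box=None):
    if box: im=im[box[1]:box[3],box[0]:box[2]]
    im=cv2.resize(im,None,fx=s,fy=s,interpolation=cv2.INTER_CUBIC)
    cv2.imwrite(f'pics/{n}.png',im[...,::-1])
E
python3 - <<'E'
from h import *
a=grab('scene');b=grab('top')
im=np.hstack([a['image'],b['image']])
save('both',im,0.625)
save('top1',b['image']); save('scene1',a['image'])
print(r.get_obs()['clock'],a['mtx'],b['mtx'],(b['depth']>0).mean())
for f in(a,b):
    M=R.from_rotvec(np.ravel(f['rvec'])).as_matrix(); print(-M.T@np.ravel(f['tvec']),M[2])
E
```

```text
pics
0.1 [[456.8976829    0.         324.58182734]
 [  0.         456.8976829  241.61723351]
 [  0.           0.           1.        ]] [[527.5002307    0.         312.94399426]
 [  0.         527.5002307  241.29829533]
 [  0.           0.           1.        ]] 0.9961100260416667
[-4.54705747e-05  5.67803938e-01  5.82278114e-01] [ 0.53659012 -0.64466616 -0.54449663]
[ 0.43907591 -0.02058098  1.13639428] [ 0.05456532  0.00268482 -0.99850659]
```

View pics/top1.png

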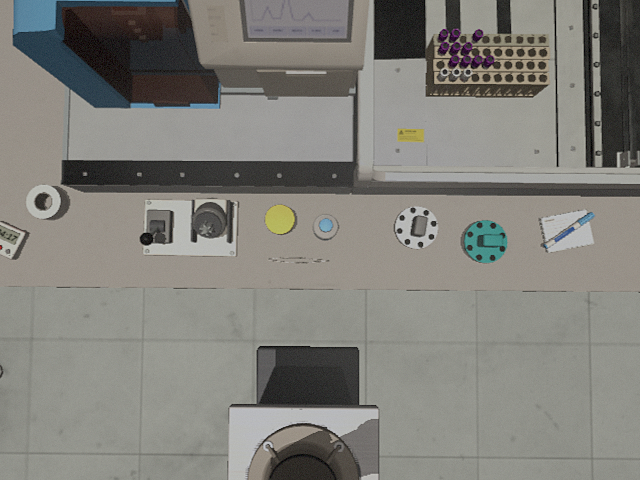

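View pics/scene1.png

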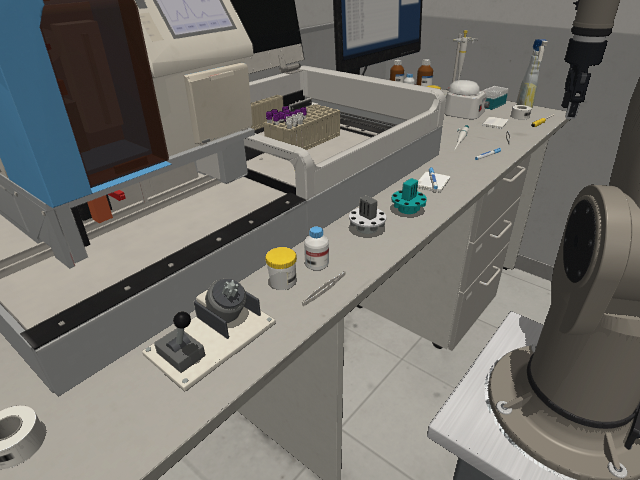

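The mixer head candidates in the top view are the grey/white one at (416,228) and the turquoise one at (486,242). The grey one fits the description, because turquoise is excluded. The drive is at (191,228), with the lever knob at (146,239) and the shaft at (207,229). Next I'll measure these and make a confirming crop.

```bash
python3 - <<'E'
from h import *
b=load('top');a=load('scene')
P=pts(b);Q=pts(a)
def ext(n,m,P): 
    p=P[m]; print(n,m.sum(),p.mean(0).round(4),np.percentile(p,2,axis=0).round(4),np.percentile(p,98,axis=0).round(4))
for n,P_,c,box in(('top',P,b,(380,200,450,258)),('scene',Q,a,(340,185,395,240))):
    m=np.zeros((480,640),bool);m[box[1]:box[3],box[0]:box[2]]=1
    print(n);
    for lo,hi in((.025,.045),(.07,.095)):
        mm=m&(P_[...,2]>lo)&(P_[...,2]<hi); ext((lo,hi),mm,P_)
        rc=cv2.minAreaRect((P_[mm][:,:2]*1000).astype(np.float32)); print(rc)
        if lo<.03: print(cv2.minEnclosingCircle((P_[mm][:,:2]*1000).astype(np.float32)))
# drive plate
m=np.zeros((480,640),bool);m[190:265,135:245]=1
mm=m&(P[...,2]>.007)&(P[...,2]<.02);ext('plate',mm,P);print(cv2.minAreaRect((P[mm][:,:2]*1000).astype(np.float32)))
m2=np.zeros((480,640),bool);m2[300:390,135:285]=1
mm=m2&(Q[...,2]>.007)&(Q[...,2]<.018);ext('plateS',mm,Q);print(cv2.minAreaRect((Q[mm][:,:2]*1000).astype(np.float32)))
mm=m&(P[...,2]>.09)&(P[...,1]>.27+.03);ext('knob',mm,P)
m2[:]=0;m2[305:330,165:200]=1;mm=m2&(Q[...,2]>.085);ext('knobS',mm,Q)
# wall
print('wall', P[186,100:340:60].round(3),P[150,150:340:60].round(3),P[190,420],P[175,420])
print('bench',P[270,150:600:100].round(3))
h=lambda f,bx,s:cv2.resize(f['image'][bx[1]:bx[3],bx[0]:bx[2]],(390,390),interpolation=cv2.INTER_CUBIC)
save('crop1',np.hstack([h(a,(320,170,440,250),0) ,h(a,(185,265,265,345),0)]))
E
```

```text
top
(0.025, 0.045) 1143 [ 0.53   -0.2306  0.0364] [ 0.4894 -0.2729  0.0323] [ 0.5712 -0.1912  0.041 ]
((530.7738037109375, -232.31442260742188), (88.642333984375, 88.73323059082031), 64.8099594116211)
((530.3673095703125, -232.63333129882812), 45.24332046508789)
(0.07, 0.095) 245 [ 0.5305 -0.2312  0.0814] [ 0.5115 -0.2441  0.0751] [ 0.5496 -0.2191  0.0859]
((530.73876953125, -232.14215087890625), (24.197664260864258, 40.36894607543945), 79.25874328613281)
scene
(0.025, 0.045) 784 [ 0.5502 -0.2504  0.0356] [ 0.4893 -0.3846  0.0262] [ 0.6057 -0.1888  0.0442]
((546.559326171875, -300.89141845703125), (229.30267333984375, 119.7140121459961), 89.7478256225586)
((561.5845947265625, -300.9575500488281), 122.19452667236328)
(0.07, 0.095) 264 [ 0.561  -0.2348  0.0792] [ 0.5117 -0.2814  0.0704] [ 0.6061 -0.2173  0.0923]
((558.4196166992188, -256.81591796875), (97.52205657958984, 81.19776153564453), 0.4725150763988495)
plate 2824 [0.5183 0.2464 0.0123] [0.4689 0.1483 0.0078] [0.6016 0.343  0.0174]
((532.9853515625, 247.2112274169922), (139.25149536132812, 232.57406616210938), 0.014747497625648975)
plateS 3586 [0.5109 0.2604 0.0123] [0.4688 0.1583 0.0082] [0.6039 0.3463 0.017 ]
((536.4247436523438, 247.87545776367188), (201.87278747558594, 139.72703552246094), 89.71978759765625)
knob 119 [0.4969 0.3085 0.1169] [0.4849 0.3004 0.1088] [0.5081 0.3196 0.1231]
knobS 256 [0.4857 0.3162 0.12  ] [0.4852 0.2998 0.0881] [0.5055 0.3224 0.1219]
wall [[0.602 0.407 0.094]
 [0.603 0.288 0.095]
 [0.602 0.166 0.108]
 [0.602 0.047 0.115]] [[ 0.672  0.304  0.113]
 [ 0.673  0.187  0.11 ]
 [ 0.674  0.068  0.11 ]
 [ 0.675 -0.05   0.111]] [ 0.60254632 -0.23279578  0.07866856] [ 0.61661031 -0.2148347   0.16842755]
bench [[ 0.436  0.333 -0.   ]
 [ 0.438  0.118 -0.002]
 [ 0.44  -0.098  0.001]
 [ 0.442 -0.313 -0.   ]
 [ 0.444 -0.527  0.001]]
```

View pics/crop1.png

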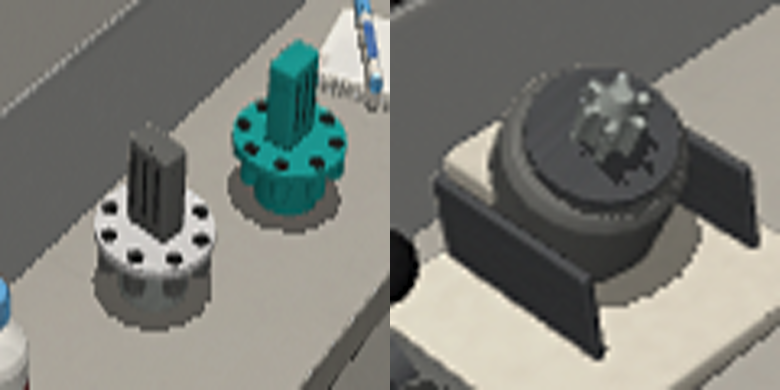

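Left in the crop is the grey-bar head with a white disc, which is the one meant; the turquoise head beside it is the decoy. On the right is the leaning splined shaft with its six-tooth star. Next I'll work out the drive pose and the current tool frame.

```bash
python3 - <<'E'
from h import *
b=load('top');a=load('scene')
for f,box in((b,(135,185,245,265)),(a,(135,260,285,395))):
    P=pts(f);m=np.zeros((480,640),bool);m[box[1]:box[3],box[0]:box[2]]=1
    mm=m&(P[...,2]>.009)&(P[...,2]<.016)&(P[...,0]<.594)&(P[...,1]<.36)&(P[...,1]>.13)&(f['image'].min(-1)>120)
    mm=cv2.morphologyEx(mm.astype(np.uint8),cv2.MORPH_OPEN,np.ones((3,3)))>0
    print('plate',cv2.minAreaRect((P[mm][:,:2]*1000).astype(np.float32)))
    # flange plane: points around seat
    c=np.array([.53,.195,.078])
    s=m&(np.linalg.norm(P-c,axis=-1)<.035)&(P[...,2]>.055)
    p=P[s]; n0=np.array([-.5,0,.866]); hgt=(p-c)@n0
    hist,e=np.histogram(hgt,20);print(hist,e.round(3))
    i=e[hist.argmax()]; fl=p[abs(hgt-i)<.004]
    u,S,vt=np.linalg.svd(fl-fl.mean(0));print('flange n',vt[2],fl.mean(0),len(fl))
    t=m&(np.linalg.norm(P-c,axis=-1)<.05)&(((P-c)@n0)>e[hist.argmax()]+.022);print('nose',t.sum(),P[t].mean(0),P[t].max(0))
o=r.get_obs();M=R.from_rotvec(o['orientation']).as_matrix();print(o['tcp_pos'],M.round(3),r.tcp_to_grasp)
w=grab('wrist');print(w['mtx']);Mw=R.from_rotvec(np.ravel(w['rvec'])).as_matrix();C=-Mw.T@np.ravel(w['tvec'])
print('cam in tool',M.T@(C-o['tcp_pos']),(Mw@M).round(3))
E
```

```text
plate ((527.3568725585938, 246.68075561523438), (199.23582458496094, 118.28092956542969), 89.43984985351562)
[  4  18  46  70  78  45 124 199  74  11  10   5   7  14   9  19  25  13
  13  11] [-0.019 -0.016 -0.014 -0.011 -0.009 -0.007 -0.004 -0.002  0.001  0.003
  0.005  0.008  0.01   0.013  0.015  0.017  0.02   0.022  0.025  0.027
  0.03 ]
flange n [-0.49011341 -0.01093441  0.87159009] [0.53063539 0.19478701 0.07687723] 419
nose 60 [0.51672702 0.19683412 0.09812564] [0.5276627  0.2078095  0.10265241]
plate ((527.8434448242188, 247.71994018554688), (199.46548461914062, 121.14673614501953), 89.1274642944336)
[  9  52  94  36  72 278 177  18   7   9  14   6  16   9   8  35  31  13
   9  17] [-0.014 -0.012 -0.01  -0.008 -0.006 -0.003 -0.001  0.001  0.003  0.005
  0.007  0.009  0.012  0.014  0.016  0.018  0.02   0.022  0.025  0.027
  0.029]
flange n [-0.50892482  0.01371602  0.86070169] [0.5265902  0.20153455 0.07351416] 550
nose 99 [0.51562325 0.19877621 0.09562392] [0.5282171  0.20971775 0.10277538]
[ 0.24185194 -0.62960703  0.23042775] [[ 0.933  0.359 -0.001]
 [ 0.359 -0.933  0.002]
 [-0.    -0.002 -1.   ]] 0.0187
[[371.64829954   0.         326.96891507]
 [  0.         371.64829954 236.51751361]
 [  0.           0.           1.        ]]
cam in tool [ 0.07414147 -0.00038911 -0.1434346 ] [[ 0.001  1.     0.   ]
 [-0.957  0.001 -0.289]
 [-0.289  0.     0.957]]
```

>>> step_arm([
  [412,-267,50,0,0,0.56,85],
  [412,-267,50,0,0,0.56,85],
  [412,-267,50,0,0,0.56,85],
  [412,-267,50,0,0,0.56,85],
  [412,-267,50,0,0,0.56,85],
  [412,-267,50,0,0,0.56,85],
  [412,-267,50,0,0,0.56,85],
  [412,-267,50,0,0,0.56,85],
])

```text
clock: 0.95
tcp_pos: [0.4767, -0.3069, 0.1906]
orientation: [3.127, -0.303, -0.0]
contact_force: [1.2, -0.8, -0.3]
grip_width: 0.0847
gripper_force: 0.0
```

>>> step_arm([
  [38,-83,30,0,0,0,85],
  [38,-83,30,0,0,0,85],
  [38,-83,30,0,0,0,85],
  [38,-83,30,0,0,0,85],
])

```text
clock: 1.35
tcp_pos: [0.5293, -0.2333, 0.1601]
orientation: [-3.127, 0.298, 0.002]
contact_force: [-0.0, -0.9, 0.8]
grip_width: 0.0852
gripper_force: 0.0
```

```bash
cat >> h.py <<'E'
def wrays(f,uv):  # fisheye pixels -> camera centre, world unit rays
    K=f['mtx'];q=(np.atleast_2d(uv).astype(float)-[K[0,2],K[1,2]])/K[0,0];t=np.linalg.norm(q,axis=1)
    d=np.c_[q/np.maximum(t,1e-9)[:,None]*np.sin(t)[:,None],np.cos(t)]
    M=R.from_rotvec(np.ravel(f['rvec'])).as_matrix();return -M.T@np.ravel(f['tvec']),d@M
def wpts(f):  # depth along the optical axis
    v,u=np.mgrid[:480,:640];C,d=wrays(f,np.c_[u.ravel(),v.ravel()])
    M=R.from_rotvec(np.ravel(f['rvec'])).as_matrix();s=f['depth'].ravel()/(d@M[2])
    return (C+d*s[:,None]).reshape(480,640,3)
def pose():
    o=r.get_obs();return o['tcp_pos'],R.from_rotvec(o['orientation']).as_matrix(),o
E
python3 - <<'E'
from h import *
f=grab('wrist');p,M,o=pose();P=wpts(f);save('w1',f['image'])
print(o['clock'],p,M.round(4).tolist())
near=np.hypot(P[...,0]-.531,P[...,1]+.232)<.06
mm=near&(P[...,2]>.074)&(P[...,2]<.092);g=(P[mm][:,:2]*1000).astype(np.float32);print('top',mm.sum(),cv2.minAreaRect(g),P[mm].mean(0))
mm=near&(P[...,2]>.03)&(P[...,2]<.042);g=(P[mm][:,:2]*1000).astype(np.float32);print('disc',mm.sum(),cv2.minEnclosingCircle(g),P[mm].mean(0))
# bar flat-top edge via colour
E
```

```text
1.4 [ 0.52868747 -0.2350203   0.1605816 ] [[0.9814, -0.1919, -0.001], [-0.1919, -0.9814, -0.0003], [-0.0009, 0.0005, -1.0]]
top 2258 ((533.3124389648438, -232.76614379882812), (24.396806716918945, 38.84270477294922), 79.93633270263672) [ 0.53468317 -0.2328741   0.08213924]
disc 8214 ((532.498291015625, -232.65145874023438), 45.471012115478516) [ 0.53767556 -0.23342869  0.03685525]
```

View pics/w1.png

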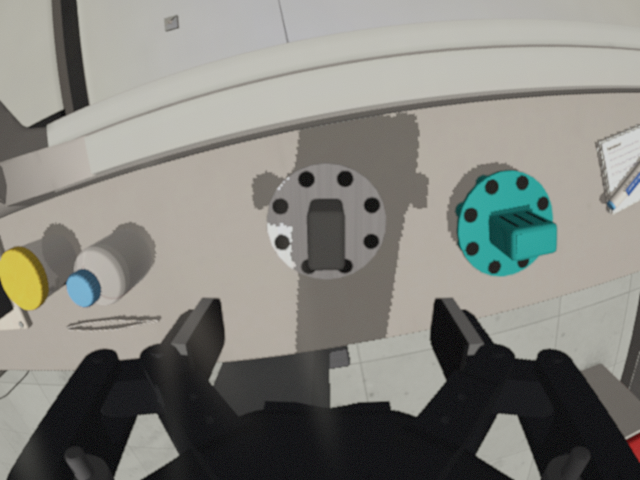

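The wrist picture shows the grey bar at (326,235) centred on its white disc and aligned with the tool, with the turquoise decoy at (505,225). Now I'll descend and grip.

>>> step_arm([
  [3,-2,50,0,0,0,85],
  [3,-2,90,0,0,0,85],
  [3,-2,115,0,0,0,85],
  [3,-2,115,0,0,0,85],
  [3,-2,115,0,0,0,15],
  [3,-2,115,0,0,0,15],
  [3,-2,115,0,0,0,15],
  [3,-2,115,0,0,0,15],
], grip_force=60)

```text
clock: 2.2
tcp_pos: [0.5333, -0.2336, 0.0472]
orientation: [3.126, -0.303, 0.004]
contact_force: [-0.7, -0.0, 0.5]
grip_width: 0.0282
gripper_force: 0.0
```

>>> step_arm([
  [0,0,0,0,0,0,15],
  [0,0,0,0,0,0,15],
  [0,0,0,0,0,0,15],
  [0,0,0,0,0,0,15],
], grip_force=80)

```text
clock: 2.6
tcp_pos: [0.5335, -0.2335, 0.0472]
orientation: [3.126, -0.303, 0.003]
contact_force: [-0.6, 0.0, 7.9]
grip_width: 0.0231
gripper_force: 79.2
```

>>> step_arm([
  [0,0,-50,0,0,0,15],
  [0,0,-100,0,0,0,15],
  [-10,-20,-140,0,0,0,15],
  [-30,-60,-150,0,0,-0.05,15],
  [-50,-105,-150,0,0,-0.1,15],
  [-70,-150,-150,0,0,-0.15,15],
  [-90,-195,-150,0,0,-0.19,15],
  [-110,-240,-150,0,0,-0.19,15],
])

```text
clock: 3.4
tcp_pos: [0.4694, 0.0251, 0.1959]
orientation: [3.141, -0.003, 0.0]
contact_force: [0.6, 1.0, -2.7]
grip_width: 0.023
gripper_force: 79.5
```

>>> step_arm([
  [-10,-45,0,0,0,0,15],
  [-20,-90,0,0,0,0,15],
  [-30,-135,0,0,0,0,15],
  [-40,-165,0,0,0,0,15],
  [-40,-165,0,0,0,0,15],
  [-40,-165,0,0,0,0,15],
])

```text
clock: 4.0
tcp_pos: [0.4305, 0.1888, 0.1956]
orientation: [3.141, -0.002, -0.001]
contact_force: [0.1, -1.0, -3.2]
grip_width: 0.0228
gripper_force: 79.6
```

```bash
python3 - <<'E'
from h import *
f=grab('wrist');p,M,o=pose();save('w2',f['image'])
print(o['clock'],p,M.round(4).tolist(),f['rvec'].ravel())
seat=np.array([.527,.197,.075]);n=np.array([-.5,.006,.866]);e1=np.cross([0,1,0],n);e1/=np.linalg.norm(e1);e2=np.cross(n,e1)
P=wpts(f);D=P-seat;h=D@n;a=D@e1;b=D@e2;rad=np.hypot(a,b)
# flange plane check
fl=(rad<.026)&(rad>.016)&(abs(h)<.008);q=P[fl];u,S,vt=np.linalg.svd(q-q.mean(0));print('flange',fl.sum(),q.mean(0),vt[2],np.median(h[fl]))
print('flange ctr',cv2.minEnclosingCircle(np.c_[a,b].reshape(480,640,2)[(abs(h)<.004)&(rad<.033)].astype(np.float32)*1000))
t=(rad<.018)&(h>.008);
for lo,hi in((.016,.0235),(.0235,.0265),(.0265,.032)):
    s=(rad<.018)&(h>lo)&(h<hi);print(lo,s.sum(),np.c_[a[s],b[s],h[s]].mean(0)*1000)
# rectified view: plane h=22mm, 0.1 mm/px, 40mm
g=np.linspace(-.022,.022,441);A,B=np.meshgrid(g,g)
X=seat+.022*n+A[...,None]*e1+B[...,None]*e2
Mw=R.from_rotvec(np.ravel(f['rvec'])).as_matrix();c=X@Mw.T+np.ravel(f['tvec']);th=np.arctan2(np.hypot(c[...,0],c[...,1]),c[...,2]);ph=np.arctan2(c[...,1],c[...,0]);K=f['mtx']
im=cv2.remap(f['image'],(K[0,2]+K[0,0]*th*np.cos(ph)).astype(np.float32),(K[1,2]+K[0,0]*th*np.sin(ph)).astype(np.float32),cv2.INTER_CUBIC)
z=np.median(h); hm=cv2.remap(h.astype(np.float32),(K[0,2]+K[0,0]*th*np.cos(ph)).astype(np.float32),(K[1,2]+K[0,0]*th*np.sin(ph)).astype(np.float32),cv2.INTER_NEAREST)
hh=np.clip(hm/.03*255,0,255).astype(np.uint8)
save('rect1',np.hstack([cv2.resize(im,(390,390)),cv2.resize(np.dstack([hh]*3),(390,390))]))
E
```

```text
4.05 [0.43090027 0.1877265  0.19559056] [[1.0, -0.0033, -0.0005], [-0.0033, -1.0, -0.001], [-0.0005, 0.001, -1.0]] [-2.06314833  2.06414093  0.30470829]
flange 2196 [0.52972333 0.19686647 0.07601335] [-0.50256366  0.00763059  0.86450653] -0.0004947260444913679
flange ctr ((179.28883361816406, 177.99351501464844), 296.0106201171875)
0.016 525 [ 5.09024781 -0.23274476 20.64446521]
0.0235 96 [ 5.89011408 -0.39430109 24.89913353]
0.0265 171 [ 3.48552441e+00 -2.63707589e-02  2.82341869e+01]
```

View pics/w2.png

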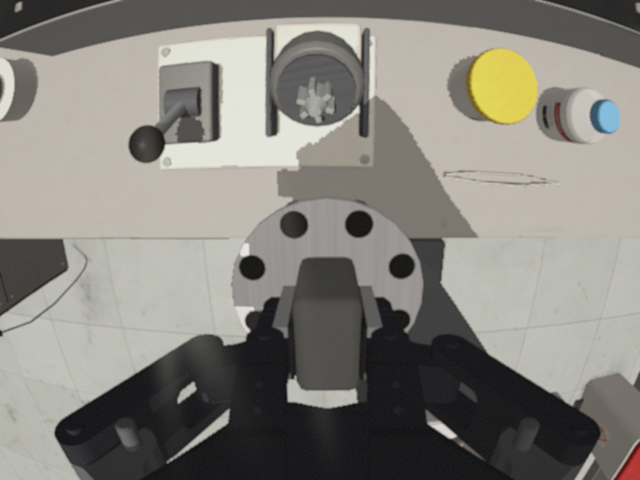

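View pics/rect1.png

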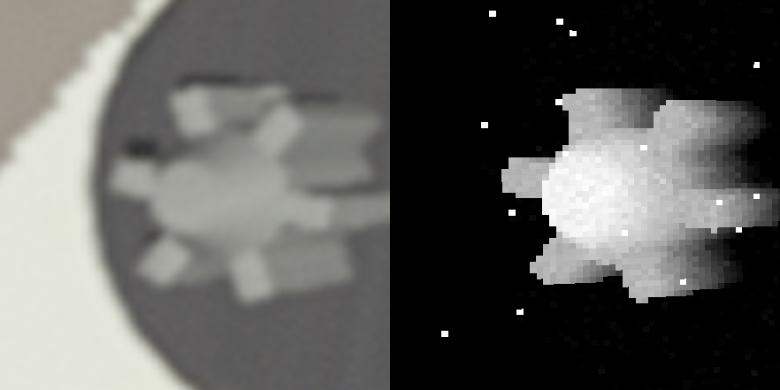

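The wrist view shows the shaft star at (317,100), the lever knob at (147,143) and the held head in the foreground. In the rectified view I read six tooth ends at angles of about 10.7° mod 60. The gap direction is therefore -19.3° from the shaft_seat x axis, and the shaft axis sits about 3 mm further along e1 than my first estimate. Next I'll compute the approach.

```bash
cat >> h.py <<'E'
n=np.array([-.5,.006,.866]);n/=np.linalg.norm(n)
e1=np.cross([0,1,0],n);e1/=np.linalg.norm(e1);e2=np.cross(n,e1)
seat=np.array([.527,.197,.075])+.0031*e1-.0005*n
def goal(h,ang,off):  # head origin h above seat; off: head origin in tool
    a=np.deg2rad(ang);x=np.cos(a)*e1+np.sin(a)*e2;M=np.c_[x,np.cross(-n,x),-n]
    return seat+h*n-M@off,M
def rel(h,ang,off):
    p,M,o=pose();g,G=goal(h,ang,off)
    return (M.T@(g-p)*1000).round(1),R.from_matrix(M.T@G).as_rotvec().round(4)
E
python3 - <<'E'
from h import *
f=load('wrist');p,M,o=pose();P=wpts(f);T=(P-p)@M
m=(abs(T[...,2]-.011)<.003)&(np.hypot(T[...,0],T[...,1])<.055);g=(T[m][:,:2]*1000).astype(np.float32);print('disc',m.sum(),cv2.minEnclosingCircle(g),np.median(T[m][:,2]))
m=(abs(T[...,2]+.035)<.006)&(np.hypot(T[...,0],T[...,1])<.05);t=T[m]
m&=abs(T[...,1])<.0125; print('bar',np.percentile(T[m],[1,50,99],axis=0)*1000)
off=np.array([0,0,.047])
for h in(.06,.04,.0): print(h,goal(h,-19.3,off)[0],*rel(h,-19.3,off))
print(o['joints'])
E
```

```text
disc 14255 ((-0.6002867817878723, -1.7364519834518433), 45.103023529052734) 0.010355131692917133
bar [[-18.73573228 -12.16115611 -39.00576041]
 [  3.93811314  -0.44400503 -35.37511345]
 [ 19.14464569  11.71385294 -29.7820617 ]]
0.06 [0.47643445 0.197639   0.1687794 ] [ 45.5 -10.1  26.8] [0.0843 0.5198 0.3276]
0.04 [0.48643449 0.197519   0.15145933] [ 55.5 -10.   44.1] [0.0843 0.5198 0.3276]
0.0 [0.50643457 0.197279   0.1168192 ] [75.5 -9.9 78.7] [0.0843 0.5198 0.3276]
[-0.25293061  0.20283997 -0.3270628   2.04928045  0.08326835  0.90259393
 -2.19961021]
```

>>> step_arm([
  [8,-2,5,0.017,0.104,0.066,15],
  [17,-4,10,0.034,0.208,0.131,15],
  [26,-6,15,0.051,0.312,0.197,15],
  [35,-8,20,0.067,0.416,0.262,15],
  [45,-10,27,0.084,0.52,0.328,15],
  [45,-10,27,0.084,0.52,0.328,15],
  [45,-10,27,0.084,0.52,0.328,15],
])

```text
clock: 4.75
tcp_pos: [0.4702, 0.1901, 0.159]
orientation: [-3.012, 0.415, -0.601]
contact_force: [1.0, 0.1, -3.3]
grip_width: 0.0235
gripper_force: 79.6
```

```bash
python3 - <<'E'
from h import *
off=np.array([0,0,.0468]);p,M,o=pose();print(o['joints'].round(2),o['contact_force'])
for h in(.06,.035,.02): print(h,*rel(h,-19.3,off))
f=grab('scene');g=grab('wrist');a=f['image'][240:360,150:290]
save('s2',np.hstack([cv2.resize(a,(420,360),interpolation=cv2.INTER_CUBIC),cv2.resize(g['image'],(370,360))]))
E
```

```text
[-1.06  0.16  0.43  2.3   0.44  0.42 -2.87] [ 0.96537608  0.09257645 -3.31529527]
0.06 [ 7.2 -9.7 -6.6] [0.0439 0.1239 0.0665]
0.035 [ 10.3 -10.7  18.2] [0.0439 0.1239 0.0665]
0.02 [ 12.2 -11.3  33.1] [0.0439 0.1239 0.0665]
```

View pics/s2.png

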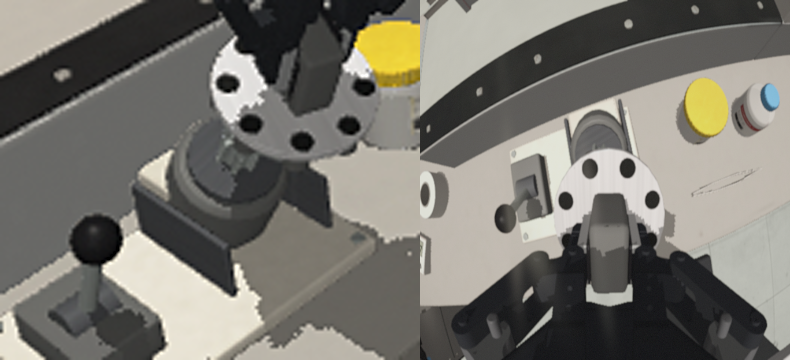

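The scene crop (left) shows the head hovering over the shaft. Joint 7 is near its limit at -2.87, so the turn stopped short. I'll use the equivalent +40.7° position instead.

```bash
python3 - <<'E'
from h import *
off=np.array([0,0,.0468])
for a in (40.7,10.7): print(*rel(.065,a,off))
E
```

```text
[  8.6  -8.  -11.5] [-0.0255  0.1356 -0.9733]
[  8.6  -8.  -11.5] [ 0.0101  0.1334 -0.4505]
```

>>> step_arm([
  [0,0,-12,0,0,-0.14,15],
  [2,-2,-12,0,0.02,-0.28,15],
  [4,-4,-12,0,0.05,-0.42,15],
  [6,-6,-12,0,0.08,-0.56,15],
  [8,-8,-12,-0.01,0.1,-0.7,15],
  [9,-8,-12,-0.02,0.12,-0.84,15],
  [9,-8,-12,-0.025,0.136,-0.973,15],
  [9,-8,-12,-0.025,0.136,-0.973,15],
])

```text
clock: 5.65
tcp_pos: [0.4752, 0.1961, 0.1742]
orientation: [2.692, 0.992, 0.719]
contact_force: [0.4, -0.8, -2.9]
grip_width: 0.0233
gripper_force: 79.6
```

```bash
python3 - <<'E'
from h import *
off=np.array([0,0,.0468]);p,M,o=pose();print(o['joints'].round(2))
print(*rel(.065,40.7,off),*rel(.03,40.7,off))
E
```

```text
[-1.06  0.12  0.35  2.36  0.86  0.4  -2.34]
[-0.3 -2.3  0.5] [-0.0005 -0.0009 -0.0029] [-0.3 -2.2 35.5] [-0.0005 -0.0009 -0.0029]
```

>>> step_arm([
  [0,-2,12,0,0,0,15],
  [0,-2,24,0,0,0,15],
  [0,-2,35,0,0,0,15],
  [0,-2,40,0,0,0,15],
  [0,-2,43,0,0,0,15],
  [0,-2,43,0,0,0,15],
])

```text
clock: 6.25
tcp_pos: [0.4958, 0.1988, 0.1363]
orientation: [2.693, 0.991, 0.72]
contact_force: [0.2, 0.3, -2.3]
grip_width: 0.0228
gripper_force: 79.7
```

```bash
python3 - <<'E'
from h import *
off=np.array([0,0,.0468]);p,M,o=pose();print(o['joints'].round(2),M.T@o['contact_force'],M.T@o['moment'])
print(*rel(0.022,40.7,off))
E
```

```text
[-1.06  0.24  0.41  2.35  1.    0.28 -2.48] [-0.54760394 -0.90367187  2.07499142] [ 0.57664932 -0.66712492  0.00978587]
[-1.3  0.7  0.4] [-0.0009 -0.0017 -0.0042]
```

>>> step_arm([
  [-1,0,2,0,0,0,15],
  [-1,0,4,0,0,0,15],
  [-1,0,6,0,0,0,15],
  [-1,0,6,0,0,0,15],
])

```text
clock: 6.65
tcp_pos: [0.4979, 0.1985, 0.1307]
orientation: [2.692, 0.993, 0.72]
contact_force: [-0.7, -0.1, -3.3]
grip_width: 0.0232
gripper_force: 79.6
```

```bash
cat >q.py <<'E'
from h import *
off=np.array([0,0,.0468]);p,M,o=pose();print(o['clock'],o['joints'].round(2),M.T@o['contact_force'],M.T@o['moment'])
print(*rel(0.0,40.7,off))
E
python3 q.py
```

```text
6.65 [-1.07  0.26  0.42  2.35  1.03  0.26 -2.51] [-1.78074412 -1.37125582  2.50175003] [ 0.54902055 -0.68233216  0.01146534]
[-0.4  1.2 16.5] [-0.0012 -0.002  -0.0023]
```

Height is now 16.5 mm with no resistance, already below the 20 mm unmeshed stop, so the teeth mesh. I'll keep pushing.

>>> step_arm([
  [0,1,3,0,0,0,15],
  [0,1,6,0,0,0,15],
  [0,1,9,0,0,0,15],
  [0,1,12,0,0,0,15],
  [0,1,12,0,0,0,15],
])

```text
clock: 7.15
tcp_pos: [0.5045, 0.1976, 0.1203]
orientation: [2.692, 0.993, 0.72]
contact_force: [-0.1, -0.3, -3.1]
grip_width: 0.0228
gripper_force: 79.5
```

```bash
python3 q.py
```

```text
7.15 [-1.06  0.29  0.44  2.35  1.08  0.22 -2.56] [-1.4816364  -0.82950437  2.58527523] [ 0.61308127 -0.70117761  0.01849443]
[-0.2  0.2  4.2] [-0.0011 -0.0015 -0.002 ]
```

>>> step_arm([
  [0,0,2,0,0,0,15],
  [0,0,4,0,0,0,15],
  [0,0,6,0,0,0,15],
  [0,0,6,0,0,0,15],
])

```text
clock: 7.55
tcp_pos: [0.507, 0.1979, 0.1164]
orientation: [2.692, 0.993, 0.722]
contact_force: [-18.4, -3.3, 25.3]
grip_width: 0.0231
gripper_force: 84.7
```

```bash
python3 q.py
```

```text
7.55 [-1.06  0.31  0.44  2.35  1.12  0.21 -2.6 ] [ -4.71354439   0.45806268 -31.08275531] [ 0.21579456 -1.49975555 -0.11545805]
[-0.6  0.3 -0.4] [-0.0015 -0.0035 -0.0026]
```

Home: the height reading is -0.4 mm with 31 N of resistance along the axis. Now I'll relieve the force, open and back off.

>>> step_arm([
  [0,0,-2,0,0,0,15],
  [0,0,-2,0,0,0,45],
  [0,0,-2,0,0,0,60],
  [0,0,-2,0,0,0,60],
  [0,0,-20,0,0,0,60],
  [0,0,-50,0,0,0,60],
  [0,0,-85,0,0,0,60],
  [0,0,-90,0,0,0,60],
])

```text
clock: 8.35
tcp_pos: [0.4624, 0.199, 0.1962]
orientation: [2.694, 0.993, 0.727]
contact_force: [0.8, 0.2, 0.0]
grip_width: 0.0603
gripper_force: 0.0
```

```bash
python3 - <<'E'
from h import *
p,M,o=pose();print(o['clock'],p,o['joints'].round(2),M.round(3).tolist())
f=grab('wrist');s=grab('scene')
save('s3',np.hstack([cv2.resize(s['image'][240:390,130:290],(400,375),interpolation=cv2.INTER_CUBIC),cv2.resize(f['image'],(400,375))]))
for F,P in((f,wpts(f)),(s,pts(s))):
    D=P-seat;h=D@n;a=D@e1;b=D@e2;rad=np.hypot(a,b)
    m=(rad<.046)&(rad>.028)&(h>.028)&(h<.048);q=P[m]
    u,S,vt=np.linalg.svd(q-q.mean(0),full_matrices=False) if len(q)<20000 else (0,0,np.eye(3))
    print('disc h',m.sum(),np.percentile(h[m],[10,50,90]),vt[2])
    m=(rad<.03)&(h>.07)&(h<.1);print('bar top',m.sum(),np.percentile(h[m],[10,50,90]),a[m].mean(),b[m].mean())
    k=(np.linalg.norm(P-[.49,.309,.104],axis=-1)<.025)&(P[...,2]>.09);q=P[k];print('knob',k.sum(),q.mean(0),q.min(0),q.max(0))
E
```

```text
8.35 [0.4623967  0.19904088 0.19619088] [-1.03  0.05  0.28  2.35  0.81  0.47 -2.31] [[0.657, 0.561, 0.503], [0.649, -0.761, 0.0], [0.383, 0.326, -0.864]]
disc h 6711 [0.03515869 0.03606289 0.03693563] [-0.50017857  0.00604414  0.86590118]
bar top 2698 [0.07925925 0.08163579 0.08260183] 0.0004867321459523416 0.002703417439566709
knob 1154 [0.4973598  0.30724939 0.11691878] [0.48640584 0.2963374  0.10603563] [0.51153449 0.32143988 0.12316135]
disc h 966 [0.0343673  0.0359162  0.03742167] [-0.49949733  0.00956521  0.86626262]
bar top 352 [0.07394879 0.08102972 0.08277697] -0.004429850724290091 0.005433532649964453
knob 246 [0.49303378 0.31228277 0.11344923] [0.48453602 0.29879053 0.09017057] [0.50575641 0.3229692  0.12197665]
```

View pics/s3.png

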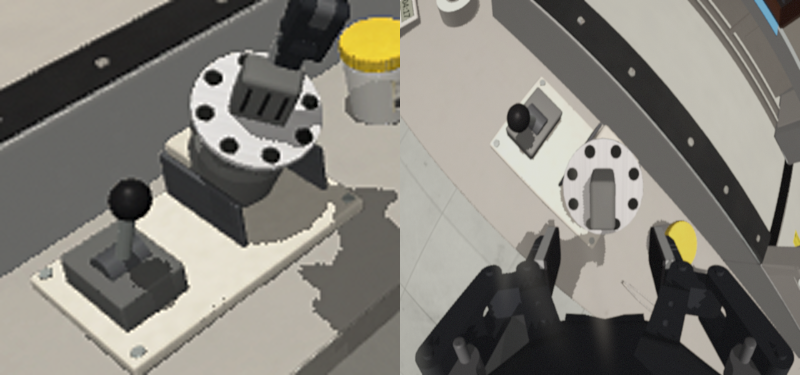

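The head is home: its disc top reads 36 mm above the flange and its normal matches the shaft axis in both views. The lever still leans forward, with the knob at (130,200) in the left crop. I'll go to the front of the lever with closed fingers.

>>> step_arm([
  [0,-15,-10,0,0,-0.14,0],
  [10,-40,-10,0,0,-0.28,0],
  [20,-65,-10,0,0,-0.42,0],
  [30,-90,-5,0,0,-0.56,0],
  [41,-110,0,0,0,-0.7,0],
  [41,-110,0,0,0,-0.84,0],
  [41,-110,0,0,0,-0.86,0],
  [41,-110,0,0,0,-0.86,0],
])

```text
clock: 9.25
tcp_pos: [0.4279, 0.3073, 0.1718]
orientation: [1.932, 1.918, 0.512]
contact_force: [0.3, 0.4, -0.7]
grip_width: -0.0004
gripper_force: 0.0
```

```bash
cat > l.py <<'E'
from h import *
import sys
p,M,o=pose();print(o['clock'],p,o['joints'].round(2),M.round(2).tolist(),o['contact_force'].round(1))
for t in eval(sys.argv[1]): print(t,(M.T@(np.array(t)-p)*1000).round(1))
E
python3 l.py "[(.435,.309,.093),(.48,.309,.093),(.54,.309,.093)]"
```

```text
9.25 [0.42788113 0.30730794 0.17175685] [-1.13  0.19  0.13  2.27  0.86  0.57 -1.73] [[0.01, 0.87, 0.5], [1.0, -0.01, -0.01], [-0.0, 0.5, -0.87]] [ 0.3  0.4 -0.7]
(0.435, 0.309, 0.093) [  1.9 -33.2  71.8]
(0.48, 0.309, 0.093) [ 2.3  5.7 94.3]
(0.54, 0.309, 0.093) [  2.7  57.7 124.3]
```

>>> step_arm([
  [2,-15,35,0,0,0,0],
  [2,-33,72,0,0,0,0],
  [2,-26,76,0,0,0,0],
  [2,-18,81,0,0,0,0],
  [2,-10,85,0,0,0,0],
  [2,-2,90,0,0,0,0],
  [2,6,94,0,0,0,0],
  [2,15,99,0,0,0,0],
])

```text
clock: 10.05
tcp_pos: [0.4912, 0.3103, 0.0958]
orientation: [1.93, 1.921, 0.517]
contact_force: [-0.4, 0.1, 0.5]
grip_width: 0.0003
gripper_force: 0.6
```

```bash
python3 l.py "[(.515,.309,.093),(.54,.309,.093),(.56,.309,.093)]"
```

```text
10.05 [0.49118248 0.31025592 0.09579227] [-1.08  0.4   0.21  2.23  1.09  0.36 -1.9 ] [[0.0, 0.87, 0.5], [1.0, -0.0, -0.0], [0.0, 0.5, -0.87]] [-0.4  0.1  0.5]
(0.515, 0.309, 0.093) [-1.2 19.2 14.4]
(0.54, 0.309, 0.093) [-1.  40.8 26.9]
(0.56, 0.309, 0.093) [-1.  58.1 36.9]
```

>>> step_arm([
  [-1,7,5,0,0,0,0],
  [-1,13,10,0,0,0,0],
  [-1,19,14,0,0,0,0],
  [-1,25,18,0,0,0,0],
  [-1,31,21,0,0,0,0],
  [-1,36,24,0,0,0,0],
])

```text
clock: 10.65
tcp_pos: [0.5337, 0.3085, 0.0916]
orientation: [1.929, 1.922, 0.513]
contact_force: [-1.4, -0.1, -2.1]
grip_width: 0.0001
gripper_force: 0.6
```

```bash
python3 l.py "[(.54,.309,.093),(.55,.309,.093)]"; python3 - <<'E'
from h import *
for nm,fn in(('scene',pts),('wrist',wpts)):
    s=grab(nm);P=fn(s);k=(P[...,2]>.085)&(P[...,2]<.13)&(abs(P[...,1]-.309)<.02)&(P[...,0]>.50)&(P[...,0]<.598)&(s['image'].max(-1)<60);q=P[k]
    print(nm,k.sum(),q.mean(0),np.percentile(q,[2,98],axis=0))
s=load('scene');w=load('wrist');save('s4',np.hstack([cv2.resize(s['image'][240:390,130:290],(400,375),interpolation=cv2.INTER_CUBIC),cv2.resize(w['image'],(400,375))]))
E
```

```text
10.65 [0.53368737 0.30850373 0.09164404] [-0.99  0.45  0.2   2.16  1.05  0.34 -1.79] [[0.0, 0.87, 0.5], [1.0, -0.0, -0.0], [-0.0, 0.5, -0.87]] [-1.4 -0.1 -2.1]
(0.54, 0.309, 0.093) [0.5 6.1 2. ]
(0.55, 0.309, 0.093) [ 0.6 14.8  7. ]
scene 186 [0.53347041 0.31675642 0.11445213] [[0.50175863 0.30963601 0.0953458 ]
 [0.55415734 0.32179875 0.12831991]]
wrist 4010 [0.53909054 0.31417682 0.11870131] [[0.50253708 0.30150093 0.1047088 ]
 [0.55798683 0.32142092 0.12787294]]
```

View pics/s4.png

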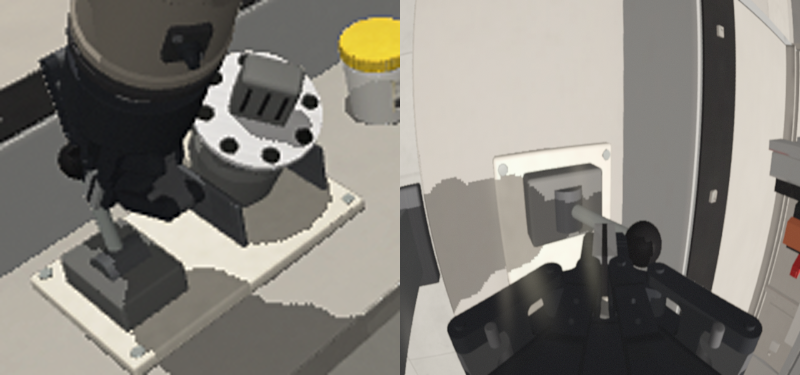

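The lever is past upright and leaning back, with the knob at (645,245) in the wrist half, touching the fingertips. I'll keep pushing to the stop.

>>> step_arm([
  [0,5,3,0,0,0,0],
  [0,9,5,0,0,0,0],
  [0,13,7,0,0,0,0],
  [0,15,8,0,0,0,0],
  [0,15,8,0,0,0,0],
])

```text
clock: 11.25
tcp_pos: [0.5497, 0.3087, 0.0923]
orientation: [1.929, 1.923, 0.513]
contact_force: [-4.7, -0.8, 2.1]
grip_width: -0.0005
gripper_force: 2.6
```

>>> step_arm([
  [0,2,1,0,0,0,0],
  [0,4,2,0,0,0,0],
  [0,4,2,0,0,0,0],
])

```text
clock: 11.55
tcp_pos: [0.5507, 0.3088, 0.0918]
orientation: [1.929, 1.926, 0.51]
contact_force: [-26.0, -4.3, 18.7]
grip_width: -0.0
gripper_force: 12.0
```

The lever is against its stop: 26 N while barely moving. I'll back off.

>>> step_arm([
  [0,-10,-6,0,0,0,0],
  [0,-30,-18,0,0,0,0],
  [0,-45,-40,0,0,0,0],
  [0,-60,-80,0,0,0,0],
  [0,-60,-110,0,0,0,0],
  [0,-60,-130,0,0,0,0],
  [0,-60,-130,0,0,0,0],
])

```text
clock: 12.25
tcp_pos: [0.4379, 0.3109, 0.178]
orientation: [1.929, 1.922, 0.522]
contact_force: [1.2, -0.3, 0.1]
grip_width: -0.0001
gripper_force: 0.0
```

```bash
python3 - <<'E'
from h import *
p,M,o=pose();print(o['clock'],p,o['contact_force'])
for nm,fn in(('scene',pts),('top',pts),('wrist',wpts)):
    s=grab(nm);P=fn(s);k=(P[...,2]>.085)&(P[...,2]<.13)&(abs(P[...,1]-.309)<.02)&(P[...,0]>.45)&(P[...,0]<.598)&(s['image'].max(-1)<60);q=P[k]
    if len(q): print(nm,k.sum(),q.mean(0),np.percentile(q,[2,98],axis=0))
    D=P-seat;h=D@n;rad=np.hypot(D@e1,D@e2);m=(rad<.046)&(rad>.028)&(h>.028)&(h<.048);print('disc',m.sum(),np.median(h[m]))
s=load('scene');w=load('top');save('s5',np.hstack([cv2.resize(s['image'][240:390,130:340],(400,375),interpolation=cv2.INTER_CUBIC),cv2.resize(w['image'][150:300,120:350],(400,375))]))
E
```

```text
12.25 [0.43786844 0.31093159 0.17799421] [ 1.21257325 -0.31836322  0.05428707]
scene 206 [0.56158645 0.31140886 0.10946835] [[0.55509424 0.29971612 0.09721311]
 [0.57197325 0.32073547 0.11766997]]
disc 227 0.03594236829268556
top 119 [0.56608135 0.30485202 0.11258462] [[0.55551206 0.29598736 0.10305032]
 [0.57716062 0.31515827 0.11863574]]
disc 749 0.036545567847837995
wrist 734 [0.56244155 0.3111386  0.11125719] [[0.55617709 0.30029006 0.10065044]
 [0.57267555 0.32060032 0.11791289]]
disc 815 0.03589637506225372
```

View pics/s5.png

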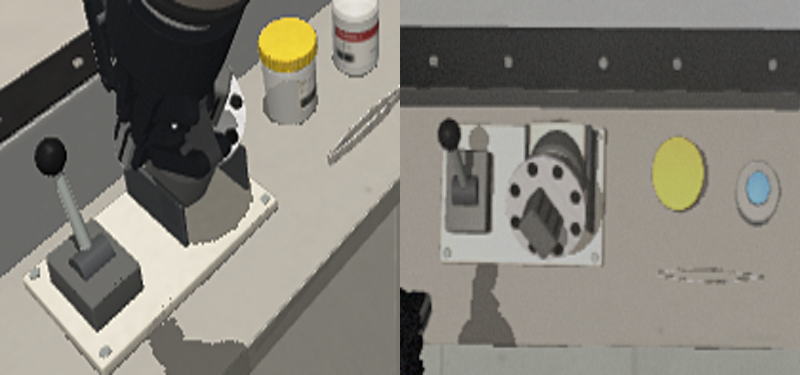

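The knob is fully back (50,157 left, 450,135 right), centred at about x 0.566 and z 0.105, which matches the stop. The head is home, and the jar, bottle and forceps stand where they were.

```bash
python3 -c "
from bench import r
print(r.hand_in())"
```

```text
the job is handed in; nothing more can be done
None
```

The mixer head sits home on the shaft and is released, the lock lever is fully back at its stop, the jar, bottle and forceps were left where they stood, and the job was handed in at about 12 s (the teeth meshed on the first push, so no rocking was needed).

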